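Dock the optics tray and unclip its dust cover

TASK

Hook the fingers behind the far lip of the blue foam-lined tray and drag it towards the robot, between the yellow end blocks, until it presses firmly but gently against both black rubber pads of the aluminium fence, and leave it there, square and flush. Only then squeeze the two orange tabs of the white dust cover together, lift the cover off and set it down (do not drop it) upright on the black rubber mat. Leave the screwdriver stand, the lens post and the bottle where they are.

Things in the scene. Friction and masses are not known exactly. Their poses are not given: they have to be found in the camera images.
- fence: Fixed aluminium fence bar, 30 x 340 x 46 mm (x, y, z), nearer the robot than the tray. Origin: centre of its underside, on the table; +x points away from the robot, to the tray. Rubber pad faces at x = +25 mm. At each end a yellow block, y = 140 to 170 mm either side, reaching to x = +45 mm and 46 mm high; 280 mm clear between them.
- dock (a point): Point fixed to the fence at its x = +105 mm, y = 0, on the table: the tray's origin lies here when the tray is docked flush and midway between the end blocks (up to 33 mm to either side along the fence is fine). Axes as the fence.
- pad_l: Left black rubber pad on the fence's far side, 10 x 30 x 44 mm, centred at fence x = +20, y = +70 mm, top 45 mm above the table. Firm, not springy: a pull of 12 to 20 N on the lip presses the tray home on both pads; 40 N on a pad is ramming. Origin and axes are those of the fence.
- pad_r: Right black rubber pad, the same, at fence y = -70 mm. Origin and axes are those of the fence.
- tray: Loose blue tray, 160 x 210 mm over the rim (x, y), 44 mm high, foam to 40 mm high so its walls cannot be pinched. About 0.55 kg; mass and friction vary, so dragging takes some 2 to 8 N. Origin: centre of its underside, on the table; its -x side goes to the fence. The rim juts 8 mm out beyond the walls, 34 to 44 mm above the table.
- far_lip: Far rim of the tray, farthest from the robot: bar 10 x 210 mm, 34 to 44 mm above the table, outer face at tray x = +80 mm. Origin and axes are those of the tray. Behind its middle the table is free for 50 mm: fingertips can go down to 10 mm above the table there. Two fingers spread along the lip, 80 mm apart, drag the tray without its swivelling.
- unit (a point): Centre of the top deck of the black optical unit (94 x 94 mm) in the middle of the tray, 52 mm above the table; axes as the tray. The cover rests on it. Two steel catches stand on it at y = 32 to 45 mm either side, 34 mm long in x, tops 16 mm above this point.
- cover: Loose white cap, 80 x 34 x 18 mm, with two orange tabs, 0.12 kg, clipped on the unit. Origin: centre of its underside, its lowest part; axes as the tray at first. Tabs: upright plates 24 mm wide (x), outer faces at y = +-30 mm, tops 52 mm above the origin. Grip them from above, across y, 40 to 46 mm above the origin; keep fingertips over 18 mm above it to clear the catches.
- tab_l (a joint): How far the cover's left (+y) tab is squeezed in: 0 = sprung out, 0.006 m = fully in. A hook at its foot holds under the catch until it is in by 4 mm or more. Spring 2 N at 0, 5 N fully in. Both fully in, the outer faces are 48 mm apart; a squeeze of 20 to 30 N then carries the cover.
- tab_r (a joint): The same for the right (-y) tab.
- mat: Fixed flat black rubber mat, 140 x 120 mm, 6 mm thick, on the table to the left or right of the fence. Origin: centre of its underside; the top is 6 mm higher.
- driver_stand: Bystander: round stand with five red-handled screwdrivers, 84 mm across, 120 mm high, on the side of the work opposite the mat. Origin: centre of its underside.
- lens_post: Bystander: lens in a black ring on a steel post, foot 44 mm across, 88 mm high, beyond the tray. Origin: centre of its underside.
- bottle: Bystander: small amber bottle, 42 mm across, 85 mm high, beyond the tray. Origin: centre of its underside.
Not all that is in view belongs to the job. Of the things that look like the cover, the larger one is meant. There is more than one size of the mat; the one meant has the size given above.

How it is judged (in metres and radians):
On the way, in this order (a step that is already met when the one before it is completed fails the run):
1. the tray has been dragged more than 20 mm, with the fingers on its far lip (contact force between the fingers and far_lip above 0.5 N and distance of tray from where it was at the start of the episode above 0.02 m), for 0.1 s.
2. the tray is pressed against both rubber pads at once, with more than 0.5 N on each (contact force between tray and pad_l above 0.5 N and contact force between tray and pad_r above 0.5 N), for 0.1 s.
3. the cover is unclipped and lifted more than 25 mm off the unit by the fingers, the tray staying docked (z of cover in the frame of tray above 0.077 m and contact force between the fingers and cover above 1 N and x of tray in the frame of fence between 0.101 and 0.11 m and y of tray in the frame of fence between -0.038 and 0.038 m and angle between the x axis of tray and the x axis of fence, either way round below 0.035 rad), for 0.2 s.
4. the cover is set down on the mat while still held (contact force between cover and mat above 0.2 N and contact force between the fingers and cover above 0.5 N and x of cover in the frame of mat between -0.04 and 0.04 m and y of cover in the frame of mat between -0.035 and 0.035 m and z of cover in the frame of mat between 0.003 and 0.01 m and angle between cover's own z axis and vertical below 0.08 rad), for 0.05 s.
At the end, for the whole second after the job is handed in: The tray lies flat between the end blocks with its near rim within 5 mm of the pads and square to the fence within 2 degrees; the cover stands upright and still on the mat, its centre within 40 mm along and 35 mm across of the mat's centre, tabs sprung out (x of tray in the frame of fence between 0.101 and 0.11 m and y of tray in the frame of fence between -0.038 and 0.038 m and angle between the x axis of tray and the x axis of fence, either way round below 0.035 rad and angle between tray's own z axis and vertical below 0.03 rad and height (world z) of tray below 0.004 m and x of cover in the frame of mat between -0.04 and 0.04 m and y of cover in the frame of mat between -0.035 and 0.035 m and z of cover in the frame of mat between 0.003 and 0.01 m and angle between cover's own z axis and vertical below 0.08 rad and linear speed of each of cover, tray below 0.02 m/s and value of joint each of tab_l, tab_r below 0.002 m); the robot touches nothing.
It fails at once if the tray is rammed against a pad or the fence (over 40 N) (contact force between tray and pad_l above 40 N or contact force between tray and pad_r above 40 N or contact force between tray and fence above 60 N).
It fails at once if the cover is handled before the tray is docked (contact force between the fingers and cover above 1 N and x of tray in the frame of fence above 0.115 m).
It fails at once if the tray is tipped or lifted (angle between tray's own z axis and vertical above 0.15 rad or height (world z) of tray above 0.02 m).
It fails at once if a bystander is moved by more than 15 mm or tipped over (distance of any of driver_stand, lens_post, bottle from where it was at the start of the episode above 0.015 m or angle between any of driver_stand, lens_post, bottle's own z axis and vertical above 0.3 rad).
It also fails if it takes over 67 s, if anything falls off the work surface, if the arm or the gripper's body presses on something with over 40 N, if the wrist force passes 120 N, or if a joint passes its speed limit or range.

ROBOT

A 6-joint arm with a two-finger parallel gripper is mounted at the origin on the work surface. World frame = base frame: x ahead of the robot, y to its left, z up, the work surface at z = 0. Lengths are in m, angles in degrees, forces in N, time in s.
With the tool pointing down it reaches from about 0.375 to 0.9 m from the base axis. Payload 3.1 kg.
Tool frame: the origin (TCP) lies midway between the tips of the shut fingers; the grasp point (between the pads) lies 19 mm behind it; z points along the fingers, y is the direction in which the jaws open and shut (so a half turn about z gives the same grasp; the last joint's range is limited). The gripper opens to 87 mm and grips with 3 to 60 N. Pads are 19 mm wide; open, the fingers measure 117 mm over their backs; the gripper's body (75 mm by 190 mm) begins 51 mm behind the grasp point.
Start: joints at [64.83, 30.224, 82.088, -0, 67.689, -10.227], TCP at [0.161, 0.604, 0.223] pointing down, gripper open.
Joint ranges: [-176.69, 176.69], [-43.24, 126.21], [12.49, 139.97], [-82, 262], [0, 151.66], [-163.58, 163.58]. Speed limits (degrees/s): [159.86, 159.86, 180, 180, 180, 180].

INTERFACE

Orientations are given as a 3x3 rotation matrix whose columns are the frame's x, y, z axes.
In Python, from rig import status, vision, bot, models gives the robot as it stands.
- The arm moves only by the tool send_rows, never from a script. Its argument "moves" is a list of rows, each a list of 7 numbers: the shift along the tool's x, y, z in units of 25 mm (1.0 is 25 mm), then the turn, a rotation vector about the tool's x, y, z in units of 10 degrees (1.0 is 10 degrees), then the closure, from -1 (fully open) to 1 (shut), so that 0 is half open. In form: [[dx, dy, dz, rx, ry, rz, hand], ...]. A call has 1 to 12 rows; each row shifts and turns the commanded pose from where the row before left it, along the tool's axes as they then stand; what a row does not reach is not made up. A row lasts 1/8 s, in which the tool goes at most 62.5 mm and 10.7 degrees, less where a joint would pass 70% of its speed; a pose out of reach is approached as far as the arm can. A call is refused whole if a number of a shift passes 1 or a number of a turn 1, either way. A call with a gripper value outside its range is refused whole. The fingers move at their own pace and stop on an object; the grip force is fixed at half the most. Time passes only in rows, so rows that do not move let the fingers close. It gives the time, the measured TCP pose, the force and the opening at its end, in the units of the state.
- status.read_state(): the state, without advancing time (a new reading comes with each control period).
- vision.capture(name): name is "side" or "top"; returns a dict with "img" (384x512x3 uint8, red, green, blue), "depth" (384x512 float32, m along the optical axis (not along the pixel's ray), 0 where there is no reading), "fx", "fy", "cx", "cy" (pixels), "pose" (4x4, takes a point from camera to world coordinates). Camera axes: x right, y up, looking along -z (the intrinsics and any distortion apply to the point x, -y, -z); pixel columns grow to the right and rows downward; lengths in m; the calibration is good to about 2 mm. A picture is of the moment at which its call begins.
- bot.hand_in(): hands the job in, once; it reports no verdict.
Trained networks look in the newest picture that a camera, given by its name, has taken for a name from the list of things; names that differ only in an ending like _2 or _b are one class to them, and where a whole thing is asked for, a point or a joint stands for the part that bears it (a point fixed in the world has none). Each returns a list of dicts, best first, with "confidence" (0 to 1); they miss things now and then, are a little off and sometimes report something else, mostly with a low value. They report only what shows in the picture. A call takes as long as a camera call. They do not tell look-alikes from the thing itself.
- models.masks_of(camera, name): "mask" (384x512 bool, what is visible of it) and "extent" ([left, top, right, bottom] in pixels, round what is visible of it).
- models.landmark_of(camera, name): "point" ([column, row] in pixels: a listed point, or the origin of a listed thing).
The state is a dict: "time_s": time; "joint_positions": joint angles; "qvel": joint speeds; "tau": joint torques, N m; "position": TCP position; "tcp_rot": TCP orientation; "force": force on the tool from outside, world axes, zero at the start; "moment": the same for the moment, N m; "opening": opening from 0.0 (shut) to 1.0 (fully open).
Only numpy, scipy, OpenCV 4.12 (cv2) and the standard library are available. Lean on these libraries where they do the work, as an engineer would, in place of code of your own. Each camera call takes 0.05 s, during which the arm holds its last target.

## Working session

There is one attempt and no reset: what is moved stays moved. The work goes in short steps, Python scripts to look and compute and a tool call to move; the robot and the scene stay as the last step left them, time stands still between calls to the robot, and variables do not carry over. Pictures are saved under pics/ and viewed, and the job is handed in when it is done.

Besides the shell and the picture viewer there is one more tool, called after "Request:" as name(argument=value, ...) on one line, values as JSON. send_rows: Moves the arm, as the interface text tells. Its arguments: {"type":"object","properties":{"moves":{"type":"array"}},"required":["moves"]}

```bash
ls; mkdir -p pics
python3 - <<'E'
from rig import status, vision, bot, models
import cv2,numpy as np
s=status.read_state();print({k:np.round(v,3).tolist() for k,v in s.items()})
for c in ("top","side"):
    v=vision.capture(c);cv2.imwrite(f"pics/{c}0.png",cv2.cvtColor(v["img"],cv2.COLOR_RGB2BGR))
    print(c,v["fx"],v["fy"],v["cx"],v["cy"],np.round(v["pose"],4).tolist(),[k for k in v])
E
```

```text
pics
{'time_s': 0.0, 'joint_positions': [64.832, 30.278, 82.156, 0.001, 67.689, -10.228], 'qvel': [0.013, -0.032, 0.022, -0.11, 0.05, 0.008], 'tau': [-0.001, -44.004, -17.659, 0.063, 0.058, -0.0], 'position': [0.161, 0.603, 0.222], 'tcp_rot': [[-0.966, 0.258, -0.001], [0.258, 0.966, -0.002], [0.0, -0.002, -1.0]], 'force': [1.179, 0.074, 0.298], 'moment': [0.023, -0.013, -0.023], 'opening': 1.002}
top 409.3666847512539 409.3666847512539 259.2996508867592 192.39069573905488 [[-0.1125, 0.9692, -0.2189, 0.3473], [-0.9936, -0.1101, 0.0233, -0.0955], [-0.0015, 0.2201, 0.9755, 1.1685], [0.0, 0.0, 0.0, 1.0]] ['img', 'depth', 'fx', 'fy', 'cx', 'cy', 'pose']
side 433.6169766178687 433.6169766178687 258.9280293942459 192.42709510560837 [[0.9583, 0.1358, -0.2515, 0.2503], [-0.2856, 0.4855, -0.8263, -1.2487], [0.0099, 0.8637, 0.504, 0.7571], [0.0, 0.0, 0.0, 1.0]] ['img', 'depth', 'fx', 'fy', 'cx', 'cy', 'pose']
```

View pics/top0.png

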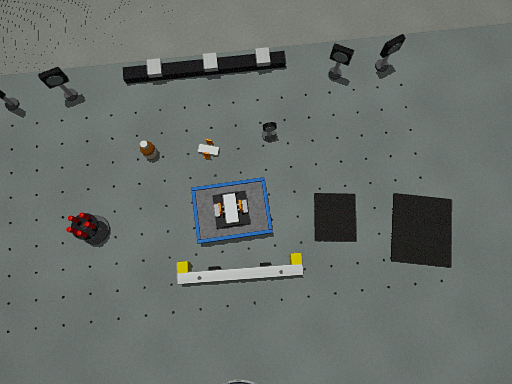

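View pics/side0.png

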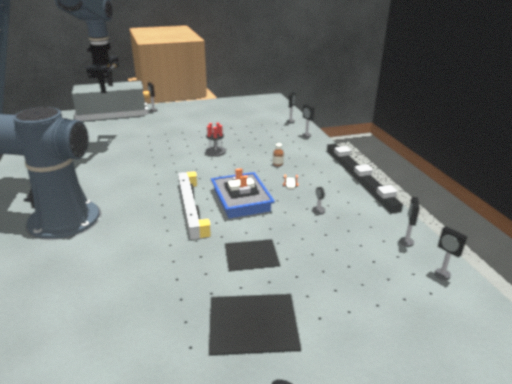

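The top view shows the blue tray with the white cover at (231,207) and the fence at (240,272). There are two mats, at (335,217) and (421,230). A small cover look-alike is at (208,150), the bottle at (148,148), the lens post at (270,130) and the drivers at (84,226). Next I measure them.

```bash
cat > h.py <<'E'
from rig import status, vision, bot, models
import cv2,numpy as np
def world(v,uv,z=None,depth=None):
    uv=np.atleast_2d(np.asarray(uv,float))
    d=np.c_[(uv[:,0]-v["cx"])/v["fx"],-(uv[:,1]-v["cy"])/v["fy"],-np.ones(len(uv))]
    R,t=v["pose"][:3,:3],v["pose"][:3,3]
    w=d@R.T
    s=(z-t[2])/w[:,2] if z is not None else np.asarray(depth)
    return t+w*np.reshape(s,(-1,1))
def cloud(v):
    ys,xs=np.indices(v["depth"].shape)
    return world(v,np.c_[xs.ravel(),ys.ravel()],depth=v["depth"].ravel()).reshape(*v["depth"].shape,3)
def save(v,n,box=None,k=1):
    im=cv2.cvtColor(v["img"],cv2.COLOR_RGB2BGR)
    if box: im=im[box[1]:box[3],box[0]:box[2]]
    im=cv2.resize(im,None,fx=k,fy=k,interpolation=cv2.INTER_CUBIC); cv2.imwrite("pics/"+n,im)
E
python3 - <<'E'
from h import *
v=vision.capture("top");P=cloud(v)
save(v,"crop1.png",(130,110,460,290),2.4)
for n in ["fence","dock","tray","unit","cover","mat","driver_stand","lens_post","bottle","far_lip","pad_l","pad_r"]:
    try:
        for m in models.masks_of("top",n)[:3]:
            M=m["mask"];p=P[M];p=p[(v["depth"][M]>0)]
            r=cv2.minAreaRect(p[:,:2].astype(np.float32)*1000)
            print(n,"mask",round(m["confidence"],2),np.round(m["extent"]).tolist(),np.round(p.mean(0),3).tolist(),"rect",np.round(r[0],0).tolist(),np.round(r[1],0).tolist(),round(r[2],1),"zmax",round(np.percentile(p[:,2],98),3))
    except Exception as e: print(n,e)
    for m in models.landmark_of("top",n)[:3]:
        print(n,"pt",round(m["confidence"],2),np.round(m["point"],1).tolist(),np.round(world(v,m["point"],z=0),3).tolist())
E
```

```text
fence mask 0.85 [180.0, 253.0, 303.0, 285.0] [0.389, -0.043, 0.044] rect [397.0, -44.0] [341.0, 64.0] 87.0 zmax 0.05
fence mask 0.37 [208.0, 265.0, 218.0, 273.0] [0.406, 0.023, 0.043] rect [407.0, 23.0] [27.0, 10.0] 82.5 zmax 0.049
fence pt 0.84 [242.1, 272.8] [[0.385, -0.05, 0.0]]
dock mask 0.88 [176.0, 254.0, 304.0, 282.0] [0.388, -0.043, 0.044] rect [398.0, -46.0] [339.0, 62.0] 87.3 zmax 0.05
dock mask 0.29 [314.0, 191.0, 358.0, 242.0] [0.512, -0.332, 0.006] rect [513.0, -332.0] [121.0, 140.0] 82.4 zmax 0.01
tray mask 0.61 [190.0, 177.0, 272.0, 244.0] [0.558, -0.039, 0.043] rect [566.0, -37.0] [172.0, 219.0] 1.7 zmax 0.067
tray mask 0.56 [218.0, 194.0, 245.0, 224.0] [0.56, -0.039, 0.071] rect [561.0, -40.0] [82.0, 65.0] 35.4 zmax 0.105
tray pt 0.69 [149.6, 150.4] [[0.775, 0.189, 0.0]]
tray pt 0.61 [232.0, 213.5] [[0.556, -0.038, 0.0]]
unit mask 0.77 [192.0, 175.0, 270.0, 245.0] [0.557, -0.04, 0.043] rect [560.0, -39.0] [160.0, 209.0] 1.8 zmax 0.068
unit pt 0.56 [232.0, 204.4] [[0.583, -0.041, 0.0]]
cover mask 0.96 [220.0, 191.0, 246.0, 226.0] [0.558, -0.039, 0.07] rect [558.0, -39
[... 1499 characters left out ...]
]]
pad_l mask 0.54 [260.0, 265.0, 271.0, 263.0] [0.401, -0.115, 0.04] rect [402.0, -116.0] [27.0, 13.0] 83.7 zmax 0.048
pad_l mask 0.47 [210.0, 264.0, 219.0, 271.0] [0.406, 0.019, 0.043] rect [406.0, 21.0] [25.0, 8.0] 84.4 zmax 0.049
pad_l mask 0.37 [315.0, 192.0, 357.0, 242.0] [0.513, -0.33, 0.006] rect [514.0, -330.0] [117.0, 140.0] 82.4 zmax 0.01
pad_r mask 0.54 [260.0, 265.0, 271.0, 263.0] [0.401, -0.115, 0.04] rect [402.0, -116.0] [27.0, 13.0] 83.7 zmax 0.048
pad_r mask 0.47 [210.0, 264.0, 219.0, 271.0] [0.406, 0.019, 0.043] rect [406.0, 21.0] [25.0, 8.0] 84.4 zmax 0.049
pad_r mask 0.37 [315.0, 192.0, 357.0, 242.0] [0.513, -0.33, 0.006] rect [514.0, -330.0] [117.0, 140.0] 82.4 zmax 0.01
```

View pics/crop1.png

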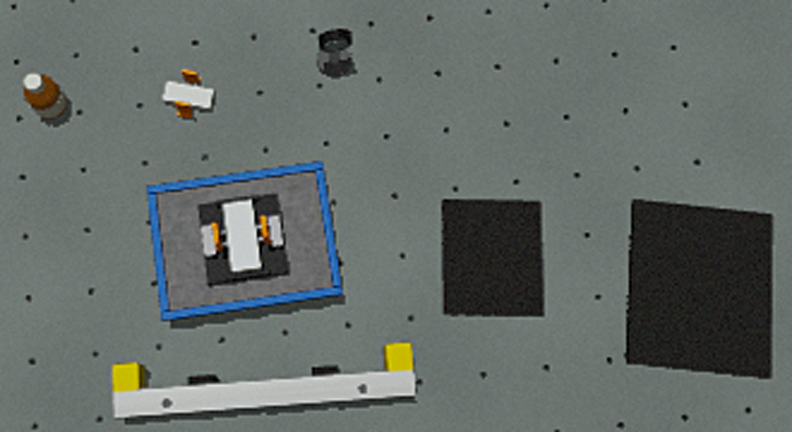

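```bash
cat >> h.py <<'E'
def rect(p): 
    r=cv2.minAreaRect((p[:,:2]*1000).astype(np.float32)); return r
def fitquad(v,mask,z):
    # mask outline -> plane z -> 4 lines via minAreaRect on eroded pixel centres
    c=max(cv2.findContours(mask.astype(np.uint8),cv2.RETR_EXTERNAL,cv2.CHAIN_APPROX_NONE)[0],key=cv2.contourArea)[:,0]
    return rect(world(v,c,z=z)), c
def tray(v):
    h=cv2.cvtColor(v["img"],cv2.COLOR_RGB2HSV)
    b=cv2.inRange(h,(100,120,50),(125,255,255)); b[:,:170]=0 
    b=cv2.morphologyEx(b,cv2.MORPH_CLOSE,np.ones((3,3)))
    n,l,st,_=cv2.connectedComponentsWithStats(b); k=1+np.argmax(st[1:,4])
    return l==k
def topedge(v,M,z):
    # rim pixels by depth near z; rect
    P=cloud(v); ok=M&(abs(P[...,2]-z)<.012)&(v["depth"]>0)
    return rect(world(v,np.argwhere(ok)[:,::-1],z=z))
E
python3 - <<'E'
from h import *
v=vision.capture("top");P=cloud(v)
M=tray(v); print(M.sum(),"tray rect",topedge(v,M,.044))
pts=np.argwhere(M)[:,::-1]
h=cv2.cvtColor(v["img"],cv2.COLOR_RGB2HSV)
# fence: region points with z .036-.056
F=(P[...,2]>.036)&(P[...,2]<.056)&(P[...,0]>.34)&(P[...,0]<.45)&(abs(P[...,1]+.045)<.2)
uv=np.argwhere(F)[:,::-1]; W=world(v,uv,z=.046); print("fence all",rect(W))
s=h[...,1];g=F&(s<60)&(v["img"].mean(2)>110)
W=world(v,np.argwhere(g)[:,::-1],z=.046); print("alu",rect(W), cv2.fitLine((W[:,:2]*1000).astype(np.float32),cv2.DIST_HUBER,0,.01,.01).ravel())
y=cv2.inRange(h,(20,120,80),(35,255,255))>0
y&=F
n,l,st,_=cv2.connectedComponentsWithStats(y.astype(np.uint8))
for i in range(1,n):
    if st[i,4]>20: print("yellow",rect(world(v,np.argwhere(l==i)[:,::-1],z=.046)))
# mat
dk=(v["img"].max(2)<60)&(P[...,2]<.02)
n,l,st,_=cv2.connectedComponentsWithStats(dk.astype(np.uint8))
for i in range(1,n):
    if st[i,4]>800: print("dark",st[i].tolist(),rect(world(v,np.argwhere(l==i)[:,::-1],z=.006)))
# white cover 
w=(v["img"].min(2)>150)&(P[...,0]>.45)&(P[...,0]<.66)&(abs(P[...,1]+.04)<.1)
n,l,st,_=cv2.connectedComponentsWithStats(w.astype(np.uint8))
for i in range(1,n):
    if st[i,4]>20: print("white",st[i].tolist(),np.median(P[l==i],0).round(3),rect(world(v,np.argwhere(l==i)[:,::-1],z=.070)))
o=cv2.inRange(h,(8,150,80),(19,255,255))>0
n,l,st,_=cv2.connectedComponentsWithStats(o.astype(np.uint8))
for i in range(1,n):
    if st[i,4]>8: print("orange",st[i].tolist(),np.median(P[l==i],0).round(3),rect(world(v,np.argwhere(l==i)[:,::-1],z=.104)))
save(v,"c2.png",(185,165,280,295),6) if 0 else save(v,"c2.png",(185,170,285,250),7)
E
```

```text
906 tray rect ((559.8543701171875, -38.576416015625), (159.57211303710938, 209.07467651367188), 1.916816234588623)
fence all ((397.5276184082031, -45.89448547363281), (339.01812744140625, 59.76167297363281), 87.65484619140625)
alu ((383.2554626464844, -44.968719482421875), (338.39361572265625, 29.2163028717041), 87.78059387207031) [ 3.9721601e-02  9.9921077e-01  3.8308585e+02 -4.4017719e+01]
yellow ((405.5396728515625, -199.48764038085938), (29.897912979125977, 29.5057315826416), 83.53292083740234)
yellow ((418.7427673339844, 108.23371887207031), (27.06604766845703, 29.817832946777344), 85.76634979248047)
dark [314, 193, 43, 49, 1970] ((512.2506713867188, -330.2447509765625), (119.00812530517578, 140.4558868408203), 82.40672302246094)
dark [390, 193, 62, 75, 4078] ((448.7638854980469, -569.6588745117188), (169.9192352294922, 198.01492309570312), 77.17908477783203)
white [223, 193, 16, 30, 339] [ 0.56  -0.039  0.07 ] ((560.3213500976562, -37.48598861694336), (78.33930969238281, 34.614013671875), 2.230120897293091)
white [242, 200, 6, 12, 48] [ 0.562 -0.077  0.067] ((561.759765625, -77
[... 282 characters left out ...]
4.9789428710938, 170.46420288085938), (29.56908416748047, 34.76565170288086), 37.23878860473633)
orange [207, 140, 6, 4, 12] [0.771 0.003 0.024] ((741.2223510742188, -1.7994146347045898), (9.055200576782227, 12.27055549621582), 21.66436767578125)
orange [204, 154, 6, 5, 22] [0.732 0.019 0.01 ] ((703.12255859375, 10.336065292358398), (13.601083755493164, 11.472222328186035), 85.2429428100586)
orange [239, 204, 4, 7, 16] [ 0.554 -0.067  0.104] ((552.1135864257812, -66.13569641113281), (16.906641006469727, 6.730772972106934), 5.195501327514648)
orange [219, 210, 4, 5, 11] [ 0.548 -0.013  0.092] ((545.7977905273438, -13.55917739868164), (11.078469276428223, 5.729824542999268), 8.538126945495605)
```

View pics/c2.png

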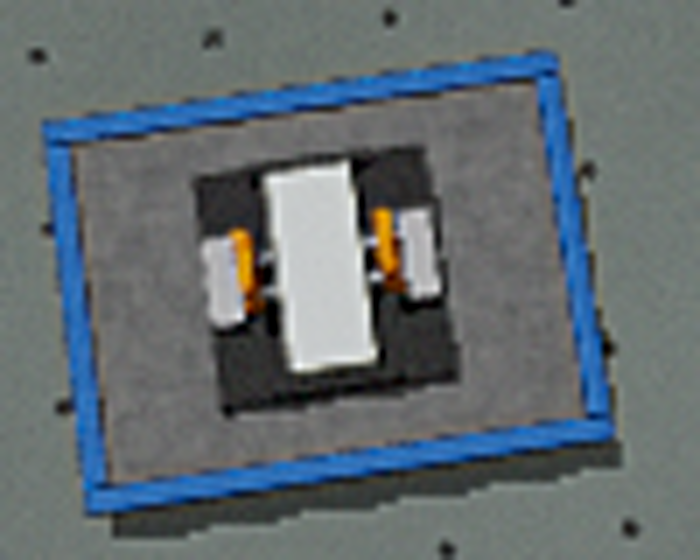

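The enlarged crop settles which objects are meant:
- **Cover:** the one on the unit at (231,207) measures 78x34 mm. The one at (208,150) is smaller, so I ignore it.
- **Mat:** (335,217) measures 119x140 mm and fits. The one at (421,230) is 170x198 mm and does not.

In the fence frame (origin about (0.383,-0.045), yaw -2.3°) the tray is at (0.176, 0.013) and turned 4.2°. I now move to a point above and behind the far lip, about (0.662,-0.035).

Request:
send_rows(moves=[[0, 0, 0, 0, 0, -0.85, -1], [0, 0, 0, 0, 0, -0.85, -1], [-0.71, -0.97, 0, 0, 0, 0, -1], [-0.71, -0.97, 0, 0, 0, 0, -1], [-0.71, -0.97, 0, 0, 0, 0, -1], [-0.71, -0.97, 0, 0, 0, 0, -1], [-0.71, -0.97, 0, 0, 0, 0, -1], [-0.71, -0.97, 0, 0, 0, 0, -1], [-0.71, -0.97, 0, 0, 0, 0, -1], [-0.71, -0.97, 0, 0, 0, 0, -1], [-0.71, -0.97, 0, 0, 0, 0, -1], [-0.71, -0.97, 0, 0, 0, 0, -1]])

```text
time_s: 2.9
position: [0.3479, 0.3672, 0.2227]
tcp_rot: [[-0.999, -0.036, 0.0], [-0.036, 0.999, 0.0], [-0.0, 0.0, -1.0]]
force: [-0.3, -0.0, -0.1]
opening: 1.0
```

Request:
send_rows(moves=[[-0.71, -0.97, 0, 0, 0, 0, -1], [-0.71, -0.97, 0, 0, 0, 0, -1], [-0.71, -0.97, 0, 0, 0, 0, -1], [-0.71, -0.97, 0, 0, 0, 0, -1], [-0.71, -0.97, 0, 0, 0, 0, -1], [-0.71, -0.97, 0, 0, 0, 0, -1], [-0.71, -0.97, 0, 0, 0, 0, -1], [-0.71, -0.97, 0, 0, 0, 0, -1], [-0.71, -0.97, 0, 0, 0, 0, -1], [-0.71, -0.97, 0, 0, 0, 0, -1], [-0.71, -0.97, 0, 0, 0, 0, -1], [-0.71, -0.97, 0, 0, 0, 0, -1]])

```text
time_s: 4.4
position: [0.5711, 0.0839, 0.2226]
tcp_rot: [[-0.999, -0.036, 0.0], [-0.036, 0.999, 0.0], [-0.0, 0.0, -1.0]]
force: [-0.8, -0.3, -0.6]
opening: 1.003
```

Request:
send_rows(moves=[[-0.71, -0.97, 0, 0, 0, 0, -1], [-0.71, -0.97, 0, 0, 0, 0, -1], [-0.71, -0.97, 0, 0, 0, 0, -1], [0, 0, 0, 0, 0, 0, -1], [0, 0, 0, 0, 0, 0, -1]])

```text
time_s: 5.03
position: [0.6255, 0.0145, 0.2223]
tcp_rot: [[-0.999, -0.036, -0.001], [-0.036, 0.999, 0.001], [0.001, 0.001, -1.0]]
force: [-0.7, 0.3, -0.5]
opening: 1.0
```

```bash
cat >> h.py <<'E'
def delta(target,yaw_y=None):
    s=status.read_state();R=np.array(s["tcp_rot"]);d=np.array(target)-s["position"]
    print("t",round(s["time_s"],2),"pos",np.round(s["position"],4),"yawy",round(np.degrees(np.arctan2(R[1,1],R[0,1])),2),"z",np.round(R[:,2],3),"F",np.round(s["force"],2),"open",round(s["opening"],3))
    print(" units",np.round(R.T@d/.025,2), "turn", None if yaw_y is None else round(-(yaw_y-np.degrees(np.arctan2(R[1,1],R[0,1])))/10,2))
E
python3 - <<'E'
from h import *
delta((.6617,-.0352,.022),91.9)
v=vision.capture("side");save(v,"s1.png",(130,60,390,255),3)
E
```

```text
t 5.03 pos [0.6255 0.0145 0.2223] yawy 92.05 z [-0.001  0.001 -1.   ] F [-0.75  0.33 -0.47] open 1.0
 units [-1.39 -2.04  8.01] turn 0.02
```

View pics/s1.png

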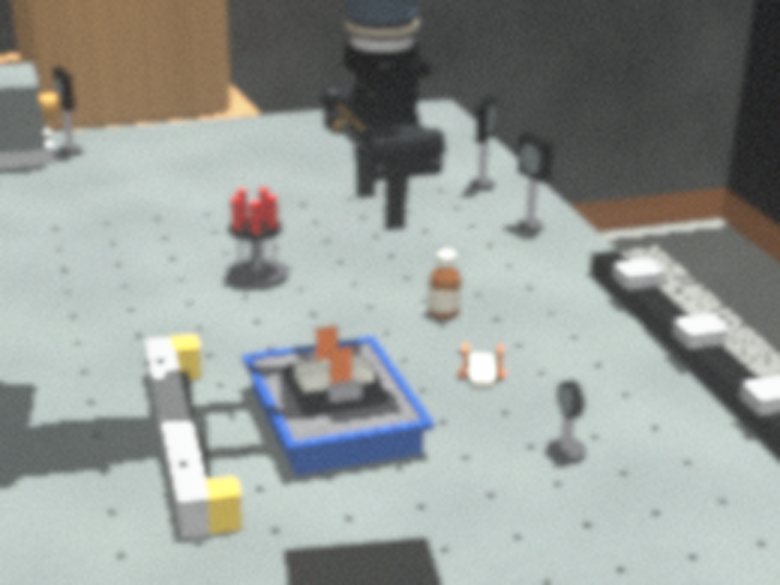

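The side picture shows the gripper short of the target and clear of everything, with the tray at crop (335,400). I finish the approach and then go down.

Request:
send_rows(moves=[[-0.7, -0.7, 0, 0, 0, 0, -1], [-0.7, -0.7, 0, 0, 0, 0, -1], [0, -0.65, 0, 0, 0, 0, -1], [0, 0, 0.8, 0, 0, 0, -1], [0, 0, 0.8, 0, 0, 0, -1], [0, 0, 0.8, 0, 0, 0, -1], [0, 0, 0.8, 0, 0, 0, -1], [0, 0, 0.8, 0, 0, 0, -1], [0, 0, 0, 0, 0, 0, -1]])

```text
time_s: 6.2
position: [0.6606, -0.0353, 0.1209]
tcp_rot: [[-0.999, -0.036, -0.005], [-0.036, 0.999, 0.001], [0.005, 0.001, -1.0]]
force: [0.3, 0.6, -0.2]
opening: 1.001
```

Run:
```python
from h import *
delta((.6617,-.0352,.022),91.9)
v=vision.capture("top");save(v,"t2.png",(160,120,300,290),3.4)
v=vision.capture("side");save(v,"s2.png",(180,120,340,240),5)
```

```text
t 6.2 pos [ 0.6606 -0.0353  0.1209] yawy 92.08 z [-0.005  0.001 -1.   ] F [ 0.35  0.59 -0.17] open 1.001
 units [-0.06 -0.    3.96] turn 0.02
```

View pics/s2.png

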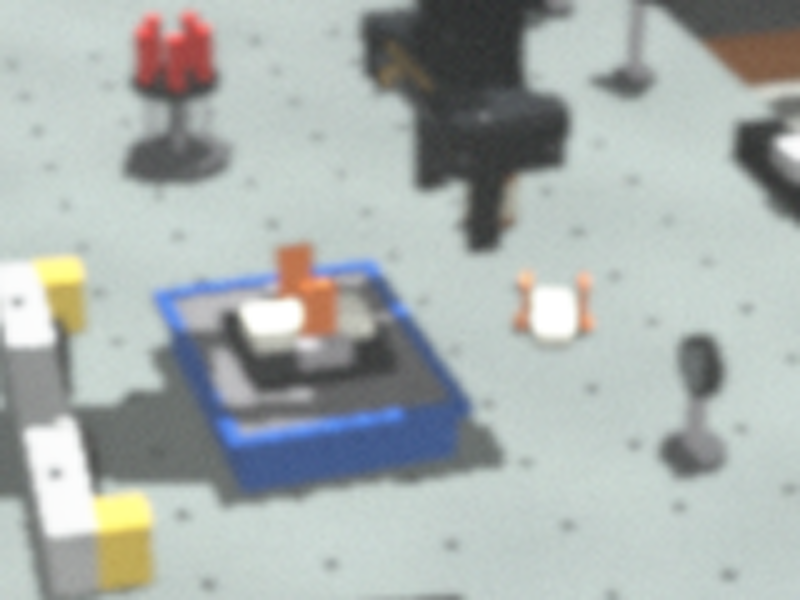

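View pics/t2.png

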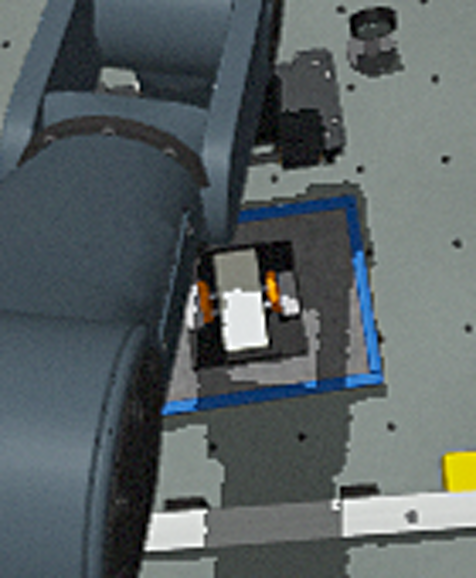

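The fingers are above the table just beyond the far lip (finger in the top crop at about (310,140)), well short of the lens post. I go down.

Request:
send_rows(moves=[[-0.06, 0, 0.7, 0, -0.3, 0, -1], [0, 0, 0.7, 0, 0, 0, -1], [0, 0, 0.7, 0, 0, 0, -1], [0, 0, 0.7, 0, 0, 0, -1], [0, 0, 0.6, 0, 0, 0, -1], [0, 0, 0.5, 0, 0, 0, -1], [0, 0, 0, 0, 0, 0, -1], [0, 0, 0, 0, 0, 0, -1]])

```text
time_s: 7.3
position: [0.6692, -0.0359, 0.0254]
tcp_rot: [[-0.998, -0.036, 0.053], [-0.036, 0.999, 0.002], [-0.053, -0.0, -0.999]]
force: [0.5, 0.5, 0.7]
opening: 1.001
```

Run:
```python
from h import *
delta((.6617,-.0352,.022),91.9)
v=vision.capture("side");save(v,"s3.png",(180,120,340,240),5)
```

```text
t 7.3 pos [ 0.6692 -0.0359  0.0254] yawy 92.06 z [ 0.053  0.002 -0.999] F [0.52 0.46 0.7 ] open 1.001
 units [0.31 0.04 0.12] turn 0.02
```

View pics/s3.png

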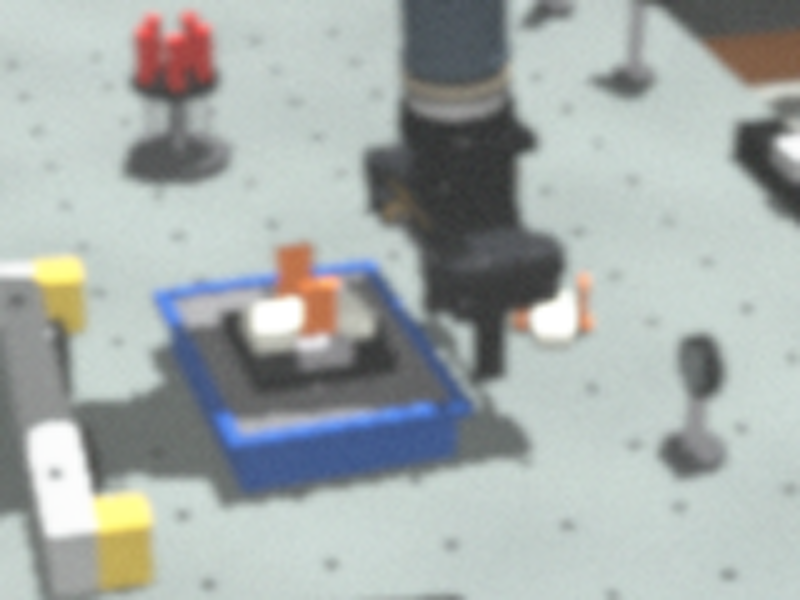

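I mistakenly gave a 3° tilt on that move, so I undo it first. The side view shows the finger behind the lip at crop (490,345). Then I approach the lip.

Request:
send_rows(moves=[[0.2, 0, 0, 0, 0.27, 0, -1], [0.2, 0, 0.05, 0, 0, 0, -1], [0.2, 0, 0, 0, 0, 0, -1], [0.1, 0, 0, 0, 0, 0, -1], [0.1, 0, 0, 0, 0, 0, -1], [0.1, 0, 0, 0, 0, 0, -1], [0, 0, 0, 0, 0, 0, -1]])

```text
time_s: 8.22
position: [0.6469, -0.0368, 0.0238]
tcp_rot: [[-0.999, -0.036, 0.007], [-0.036, 0.999, -0.0], [-0.007, -0.0, -1.0]]
force: [2.7, 1.1, -0.6]
opening: 1.005
```

Run:
```python
from h import *
delta((.6617,-.0352,.022),87.7)
v=vision.capture("side");save(v,"s4.png",(180,120,340,240),5)
```

```text
t 8.22 pos [ 0.6469 -0.0368  0.0238] yawy 92.06 z [ 0.007 -0.    -1.   ] F [ 2.69  1.06 -0.56] open 1.005
 units [-0.59  0.04  0.08] turn 0.44
```

View pics/s4.png

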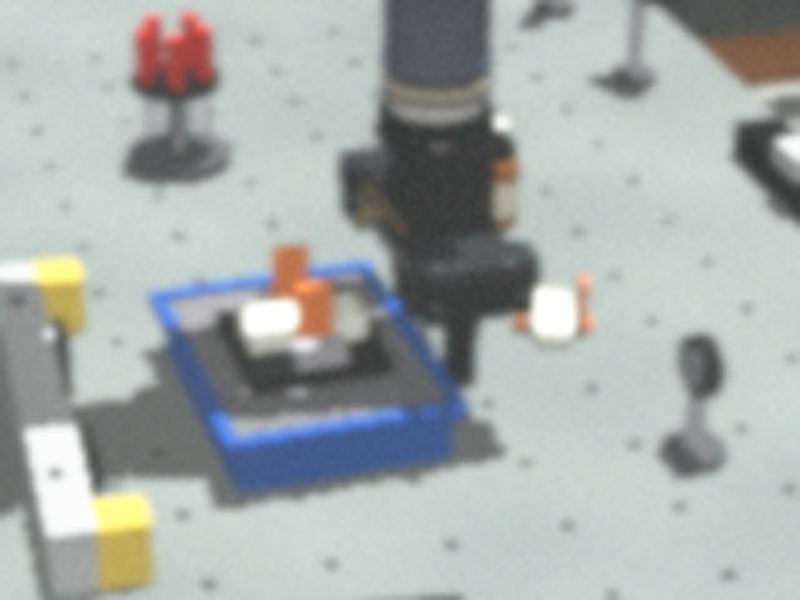

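Contact shows 2.7 N. I drag about 60 mm while squaring up by 4.4°.

Request:
send_rows(moves=[[0.2, 0, 0, 0, 0, 0.04, -1], [0.2, 0, 0, 0, 0, 0.04, -1], [0.2, 0, 0, 0, 0, 0.04, -1], [0.2, 0, 0, 0, 0, 0.04, -1], [0.2, 0, 0, 0, 0, 0.04, -1], [0.2, 0, 0, 0, 0, 0.04, -1], [0.2, 0, 0, 0, 0, 0.04, -1], [0.2, 0, 0, 0, 0, 0.04, -1], [0.2, 0, 0, 0, 0, 0.04, -1], [0.2, 0, 0, 0, 0, 0.04, -1], [0.2, 0, 0, 0, 0, 0.04, -1], [0, 0, 0, 0, 0, 0, -1]])

```text
time_s: 9.78
position: [0.5898, -0.0364, 0.0229]
tcp_rot: [[-0.999, 0.041, 0.002], [0.041, 0.999, 0.001], [-0.002, 0.001, -1.0]]
force: [3.4, -0.1, 1.6]
opening: 0.996
```

Run:
```python
from h import *
delta((.577,-.034,.023),87.7)
v=vision.capture("side");save(v,"s5.png",(160,120,320,240),5)
v=vision.capture("top");save(v,"t5.png",(160,150,320,290),5)
```

```text
t 9.78 pos [ 0.5898 -0.0364  0.0229] yawy 87.63 z [ 0.002  0.001 -1.   ] F [ 3.4  -0.06  1.62] open 0.996
 units [ 0.52  0.07 -0.01] turn -0.01
```

View pics/s5.png

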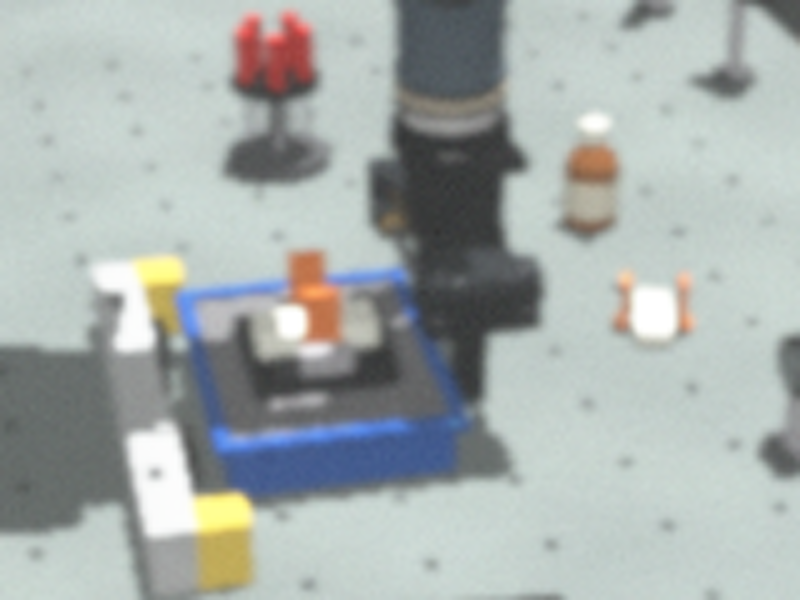

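View pics/t5.png

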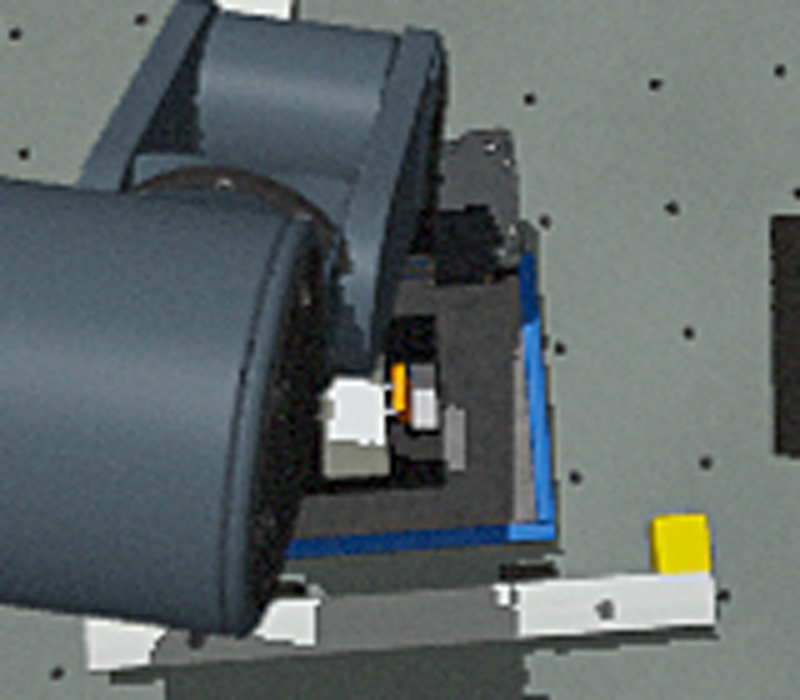

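The tray is now square, with its near rim at crop (420,540) about 13 mm from the pads. I continue slowly.

Request:
send_rows(moves=[[0.1, 0, 0, 0, 0, 0, -1], [0.1, 0, 0, 0, 0, 0, -1], [0.1, 0, 0, 0, 0, 0, -1], [0.06, 0, 0, 0, 0, 0, -1], [0.04, 0, 0, 0, 0, 0, -1], [0.04, 0, 0, 0, 0, 0, -1]])

```text
time_s: 10.62
position: [0.5803, -0.0362, 0.0232]
tcp_rot: [[-0.999, 0.041, 0.005], [0.041, 0.999, 0.0], [-0.005, 0.0, -1.0]]
force: [3.2, -0.1, -2.0]
opening: 1.0
```

Request:
send_rows(moves=[[0.04, 0, 0, 0, 0, 0, -1], [0.04, 0, 0, 0, 0, 0, -1]])

```text
time_s: 10.88
position: [0.5783, -0.0362, 0.0232]
tcp_rot: [[-0.999, 0.041, 0.005], [0.041, 0.999, 0.0], [-0.005, 0.0, -1.0]]
force: [2.4, 0.6, -2.2]
opening: 1.002
```

Request:
send_rows(moves=[[0.04, 0, 0, 0, 0, 0, -1], [0, 0, 0, 0, 0, 0, -1]])

```text
time_s: 11.12
position: [0.578, -0.0362, 0.0233]
tcp_rot: [[-0.999, 0.041, 0.007], [0.041, 0.999, -0.0], [-0.007, 0.0, -1.0]]
force: [3.7, 1.0, -1.4]
opening: 1.003
```

Request:
send_rows(moves=[[0.04, 0, 0, 0, 0, 0, -1], [0, 0, 0, 0, 0, 0, -1]])

```text
time_s: 11.38
position: [0.578, -0.0361, 0.0235]
tcp_rot: [[-0.999, 0.041, 0.009], [0.041, 0.999, -0.0], [-0.009, 0.0, -1.0]]
force: [5.4, 0.5, -1.8]
opening: 1.004
```

Request:
send_rows(moves=[[0.04, 0, 0, 0, 0, 0, -1], [0, 0, 0, 0, 0, 0, -1]])

```text
time_s: 11.62
position: [0.578, -0.0361, 0.0237]
tcp_rot: [[-0.999, 0.041, 0.011], [0.041, 0.999, -0.0], [-0.011, -0.0, -1.0]]
force: [7.0, 2.0, -2.5]
opening: 1.001
```

Request:
send_rows(moves=[[0.04, 0, 0, 0, 0, 0, -1], [0, 0, 0, 0, 0, 0, -1]])

```text
time_s: 11.88
position: [0.5779, -0.0361, 0.0239]
tcp_rot: [[-0.999, 0.041, 0.013], [0.041, 0.999, -0.001], [-0.013, -0.0, -1.0]]
force: [8.9, 3.1, -3.2]
opening: 0.997
```

The tray is stopped on the pads and the force climbs about 1.8 N per mm. I build it up to about 15 N.

Request:
send_rows(moves=[[0.04, 0, 0, 0, 0, 0, -1], [0.04, 0, 0, 0, 0, 0, -1], [0, 0, 0, 0, 0, 0, -1]])

```text
time_s: 12.25
position: [0.578, -0.0362, 0.0243]
tcp_rot: [[-0.999, 0.041, 0.017], [0.041, 0.999, -0.001], [-0.017, -0.0, -1.0]]
force: [11.2, 3.5, -2.2]
opening: 0.998
```

Request:
send_rows(moves=[[0.04, 0, 0, 0, 0, 0, -1], [0.04, 0, 0, 0, 0, 0, -1], [0, 0, 0, 0, 0, 0, -1], [0, 0, 0, 0, 0, 0, -1]])

```text
time_s: 12.75
position: [0.578, -0.0362, 0.0248]
tcp_rot: [[-0.999, 0.041, 0.021], [0.041, 0.999, -0.002], [-0.021, -0.001, -1.0]]
force: [13.7, 4.3, -3.2]
opening: 0.998
```

Run:
```python
from h import *
delta((.577,-.034,.023),87.7)
v=vision.capture("side");save(v,"s6.png",(160,120,320,240),5)
v=vision.capture("top");save(v,"t6.png",(160,150,320,290),5)
```

```text
t 12.75 pos [ 0.578  -0.0362  0.0248] yawy 87.62 z [ 0.021 -0.002 -1.   ] F [13.7   4.33 -3.16] open 0.998
 units [0.04 0.09 0.07] turn -0.01
```

View pics/t6.png

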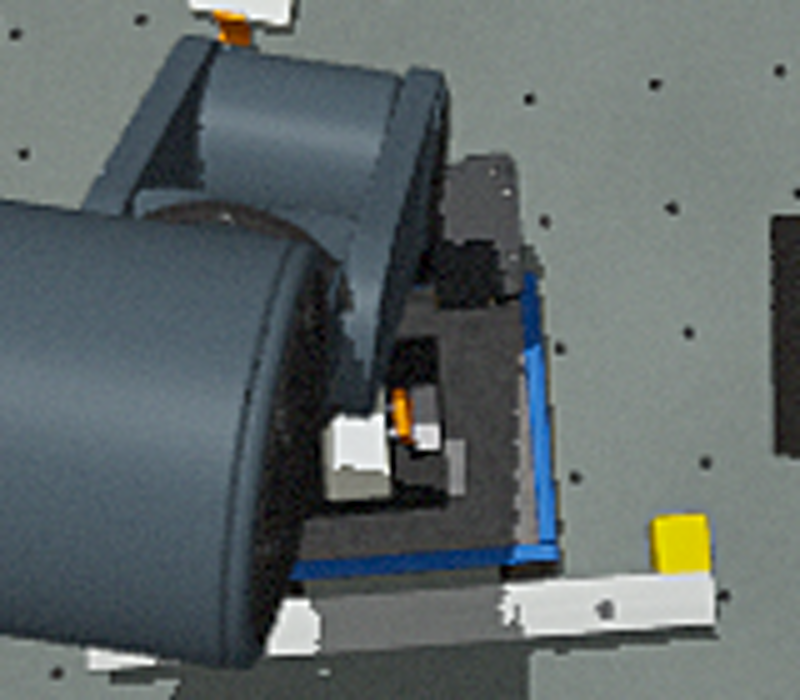

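View pics/s6.png

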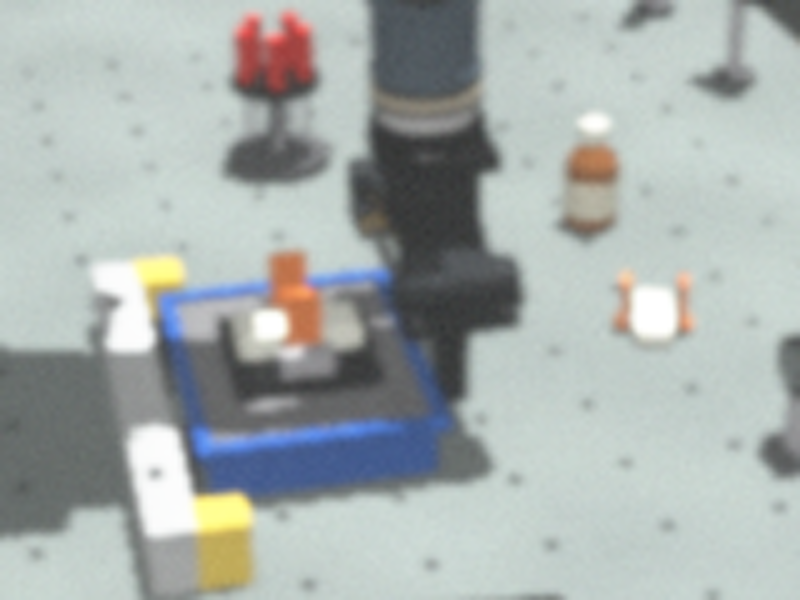

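Docked: 13.7 N on the lip and the near rim flush at crop (430,560) on the fence pads. I back off gently, lift, and raise the arm clear so I can measure.

Request:
send_rows(moves=[[0.03, 0, 0, 0, 0, 0, -1], [0, 0, 0, 0, 0, 0, -1], [-0.1, 0, 0, 0, 0, 0, -1], [-0.15, 0, 0, 0, 0, 0, -1], [-0.3, 0, 0, 0, 0, 0, -1], [-0.4, 0, 0, 0, 0, 0, -1], [-0.4, 0, 0, 0, 0, 0, -1], [0, 0, -0.6, 0, 0, 0, -1], [0, 0, -0.9, 0, 0, 0, -1], [0, 0, -0.9, 0, 0, 0, -1], [0, 0, -0.9, 0, 0, 0, -1], [0, 0, -0.9, 0, 0, 0, -1]])

```text
time_s: 14.35
position: [0.6023, -0.0371, 0.13]
tcp_rot: [[-0.999, 0.041, 0.005], [0.041, 0.999, 0.0], [-0.005, 0.0, -1.0]]
force: [0.6, -0.6, -0.4]
opening: 1.0
```

Request:
send_rows(moves=[[0, 0, -1, 0, 0, 0, -1], [0, 0, -1, 0, 0, 0, -1], [0, -1, 0, 0, 0, 0, -1], [0, -1, 0, 0, 0, 0, -1], [0, -1, 0, 0, 0, 0, -1], [0, -1, 0, 0, 0, 0, -1], [0, -1, 0, 0, 0, 0, -1], [0, -1, 0, 0, 0, 0, -1], [0, -1, 0, 0, 0, 0, -1], [0, -1, 0, 0, 0, 0, -1], [0, -1, 0, 0, 0, 0, -1], [0, 0, 0, 0, 0, 0, -1]])

```text
time_s: 15.85
position: [0.5933, -0.2646, 0.1782]
tcp_rot: [[-0.999, 0.044, 0.006], [0.044, 0.999, -0.0], [-0.006, -0.0, -1.0]]
force: [0.7, 0.5, 0.3]
opening: 1.003
```

Run:
```python
from h import *
delta((.577,-.034,.023),87.7)
v=vision.capture("top");save(v,"t7.png",(130,110,460,290),2.4)
M=tray(v);print(topedge(v,M,.044));P=cloud(v);h=cv2.cvtColor(v["img"],cv2.COLOR_RGB2HSV)
w=(v["img"].min(2)>150)&(abs(P[...,2]-.07)<.02)&(P[...,0]>.42)&(P[...,0]<.6)&(abs(P[...,1]+.04)<.1)
n,l,st,_=cv2.connectedComponentsWithStats(w.astype(np.uint8))
for i in range(1,n):
    if st[i,4]>20: print("white",st[i].tolist(),rect(world(v,np.argwhere(l==i)[:,::-1],z=.070)))
o=(cv2.inRange(h,(5,120,60),(20,255,255))>0)
n,l,st,_=cv2.connectedComponentsWithStats(o.astype(np.uint8))
for i in range(1,n):
    p=P[l==i]
    if st[i,4]>5: print("orange",st[i].tolist(),np.median(p,0).round(3),rect(world(v,np.argwhere(l==i)[:,::-1],z=.104)))
```

```text
t 15.85 pos [ 0.5933 -0.2646  0.1782] yawy 87.5 z [ 0.006 -0.    -1.   ] F [0.67 0.45 0.29] open 1.003
 units [1.09 9.19 6.2 ] turn -0.02
((562.6734008789062, -48.88037872314453), (114.78878021240234, 9.514524459838867), 87.68265533447266)
orange [206, 139, 8, 6, 29] [0.773 0.006 0.024] ((743.3157958984375, -1.0052728652954102), (21.254974365234375, 12.656150817871094), 56.014102935791016)
orange [140, 141, 14, 15, 116] [0.756 0.178 0.058] ((742.0419921875, 169.16323852539062), (35.8198356628418, 36.46331024169922), 37.23878860473633)
orange [203, 152, 7, 7, 33] [0.733 0.02  0.016] ((706.2512817382812, 11.44677448272705), (16.350242614746094, 17.479707717895508), 85.08889770507812)
```

View pics/t7.png

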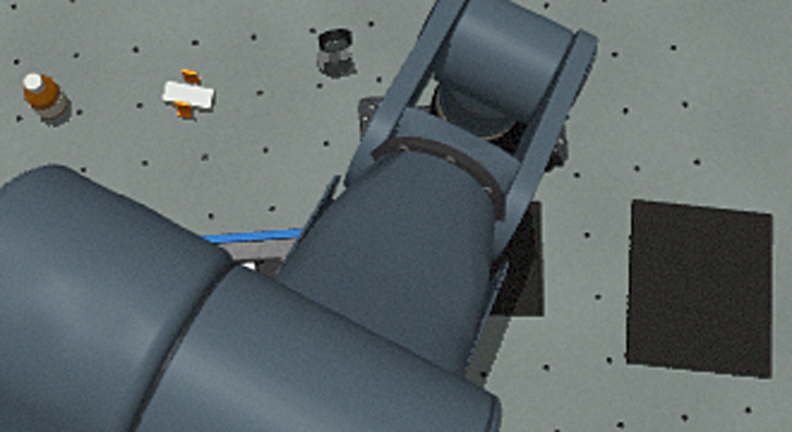

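The arm still hides the tray, but the visible lip lies at 87.7°, which is square. I swing further aside.

Request:
send_rows(moves=[[0, -1, 0, 0, 0, 0, -1], [0, -1, 0, 0, 0, 0, -1], [0, -1, 0, 0, 0, 0, -1], [0, -1, 0, 0, 0, 0, -1], [0, -1, 0, 0, 0, 0, -1], [0, -1, 0, 0, 0, 0, -1], [0, -1, 0, 0, 0, 0, -1], [0, -1, 0, 0, 0, 0, -1], [0, -1, 0, 0, 0, 0, -1]])

```text
time_s: 17.02
position: [0.5838, -0.4887, 0.178]
tcp_rot: [[-0.999, 0.041, 0.005], [0.041, 0.999, 0.0], [-0.005, 0.001, -1.0]]
force: [0.9, 0.7, 0.0]
opening: 0.999
```

Run:
```python
from h import *
delta((.577,-.034,.023),87.7)
v=vision.capture("top");save(v,"t8.png",(170,160,300,290),6)
M=tray(v);print(topedge(v,M,.044));P=cloud(v);h=cv2.cvtColor(v["img"],cv2.COLOR_RGB2HSV)
w=(v["img"].min(2)>150)&(abs(P[...,2]-.07)<.012)&(P[...,0]>.42)&(P[...,0]<.6)&(abs(P[...,1]+.04)<.1)
n,l,st,_=cv2.connectedComponentsWithStats(w.astype(np.uint8))
for i in range(1,n):
    if st[i,4]>20: print("white",st[i].tolist(),rect(world(v,np.argwhere(l==i)[:,::-1],z=.070)))
o=(cv2.inRange(h,(5,120,60),(20,255,255))>0)
n,l,st,_=cv2.connectedComponentsWithStats(o.astype(np.uint8))
for i in range(1,n):
    p=P[l==i]
    if st[i,4]>5 and p[:,0].mean()<.6: print("orange",st[i].tolist(),np.median(p,0).round(3),rect(world(v,np.argwhere(l==i)[:,::-1],z=.104)))
y=cv2.inRange(h,(20,120,80),(35,255,255))>0
y&=abs(P[...,2]-.046)<.012
n,l,st,_=cv2.connectedComponentsWithStats(y.astype(np.uint8))
for i in range(1,n):
    if st[i,4]>20: print("yellow",rect(world(v,np.argwhere(l==i)[:,::-1],z=.046)))
```

```text
t 17.02 pos [ 0.5838 -0.4887  0.178 ] yawy 87.64 z [ 0.005  0.    -1.   ] F [0.94 0.66 0.03] open 0.999
 units [ 1.05 18.16  6.2 ] turn -0.01
((489.3944091796875, -6.783500671386719), (159.13539123535156, 159.35679626464844), 87.68270874023438)
white [223, 220, 13, 21, 168] ((500.14141845703125, -28.84217643737793), (31.004981994628906, 55.68316650390625), 79.9028549194336)
white [214, 229, 5, 13, 54] ((490.2803649902344, 7.055591106414795), (10.751362800598145, 32.451515197753906), 84.93495178222656)
orange [219, 229, 4, 12, 22] [ 0.485 -0.007  0.091] ((486.2466735839844, -6.590726375579834), (28.86176872253418, 7.701664447784424), 2.7933099269866943)
yellow ((418.7427673339844, 108.23371887207031), (27.06604766845703, 29.817832946777344), 85.76634979248047)
```

View pics/t8.png

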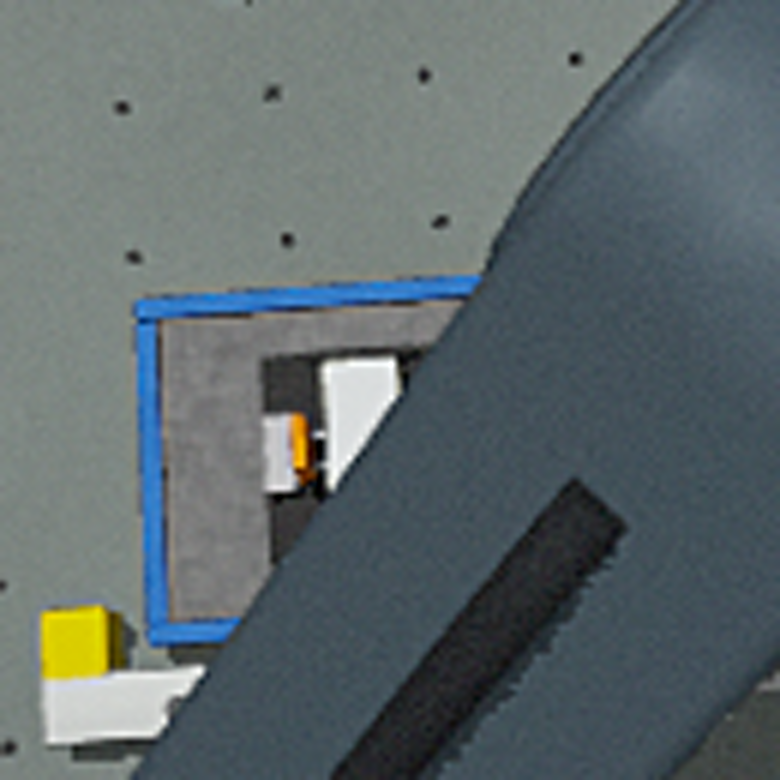

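The tray is docked. Extrapolating the visible half to the full 210 mm puts its centre at about (0.4884,-0.0322), which is fence x 0.105, y 0.017 and square to about 0.1°. The left tab's outer face at y ≈ -0.003 agrees with that. I go above the cover.

Request:
send_rows(moves=[[0.24, 0.95, 0, 0, 0, 0, -1], [0.24, 0.95, 0, 0, 0, 0, -1], [0.24, 0.95, 0, 0, 0, 0, -1], [0.24, 0.95, 0, 0, 0, 0, -1], [0.24, 0.95, 0, 0, 0, 0, -1], [0.24, 0.95, 0, 0, 0, 0, -1], [0.24, 0.95, 0, 0, 0, 0, -1], [0.24, 0.95, 0, 0, 0, 0, -1], [0.24, 0.95, 0, 0, 0, 0, -1], [0.24, 0.95, 0, 0, 0, 0, -1], [0.24, 0.95, 0, 0, 0, 0, -1], [0.24, 0.95, 0, 0, 0, 0, -1]])

```text
time_s: 18.58
position: [0.5237, -0.1981, 0.178]
tcp_rot: [[-0.999, 0.041, 0.005], [0.041, 0.999, 0.0], [-0.005, 0.0, -1.0]]
force: [-0.2, -0.4, 0.7]
opening: 1.0
```

Request:
send_rows(moves=[[0.24, 0.95, 0, 0, 0, 0, -1], [0.24, 0.95, 0, 0, 0, 0, -1], [0.24, 0.95, 0, 0, 0, 0, -1], [0.24, 0.95, 0, 0, 0, 0, -1], [0.24, 0.95, 0, 0, 0, 0, -1], [0.24, 0.95, 0, 0, 0, 0, -1], [0.24, 0.95, 0, 0, 0, 0, -1], [0, 0, 0, 0, 0, 0, -1], [0, 0, 0, 0, 0, 0, -1]])

```text
time_s: 19.7
position: [0.4891, -0.0314, 0.1779]
tcp_rot: [[-0.999, 0.04, 0.006], [0.04, 0.999, -0.0], [-0.006, -0.0, -1.0]]
force: [0.8, 0.7, 0.7]
opening: 1.0
```

Run:
```python
from h import *
delta((.4884,-.0322,.077),87.7)
```

```text
t 19.7 pos [ 0.4891 -0.0314  0.1779] yawy 87.69 z [ 0.006 -0.    -1.   ] F [0.81 0.71 0.71] open 1.0
 units [ 0.05 -0.03  4.04] turn -0.0
```

Request:
send_rows(moves=[[0.05, -0.03, 0.6, 0, 0.03, 0, -1], [0, 0, 0.7, 0, 0, 0, -1], [0, 0, 0.7, 0, 0, 0, -1], [0, 0, 0.7, 0, 0, 0, -1], [0, 0, 0.6, 0, 0, 0, -1], [0, 0, 0.4, 0, 0, 0, -1], [0, 0, 0.3, 0, 0, 0, -1], [0, 0, 0, 0, 0, 0, -1], [0, 0, 0, 0, 0, 0, -1]])

```text
time_s: 20.82
position: [0.4878, -0.0321, 0.078]
tcp_rot: [[-0.999, 0.041, 0.001], [0.041, 0.999, 0.0], [-0.001, 0.0, -1.0]]
force: [0.2, -0.5, -0.1]
opening: 1.004
```

Run:
```python
from h import *
delta((.4884,-.0322,.077),87.7)
v=vision.capture("side");save(v,"s9.png",(160,120,320,240),5)
v=vision.capture("top");save(v,"t9.png",(170,150,300,280),5)
```

```text
t 20.82 pos [ 0.4878 -0.0321  0.078 ] yawy 87.65 z [ 0.001  0.    -1.   ] F [ 0.17 -0.55 -0.15] open 1.004
 units [-0.02 -0.    0.04] turn -0.0
```

View pics/s9.png

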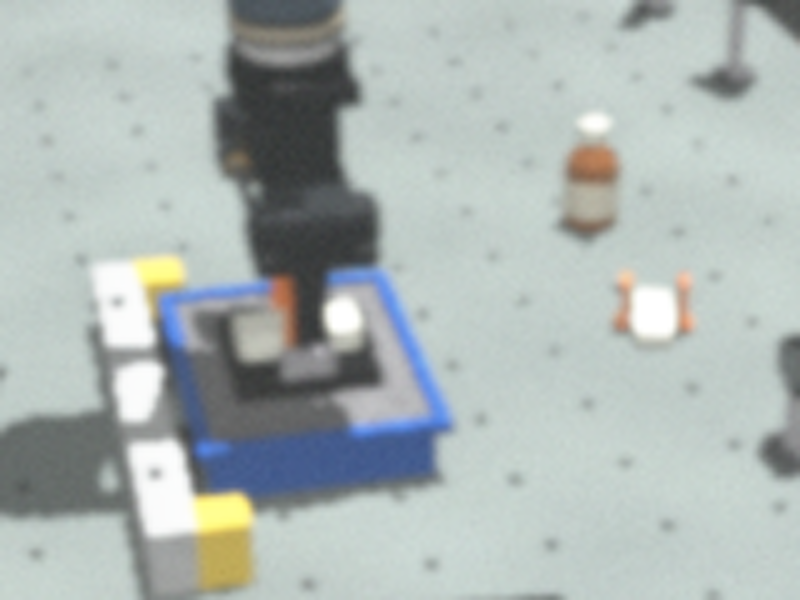

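View pics/t9.png

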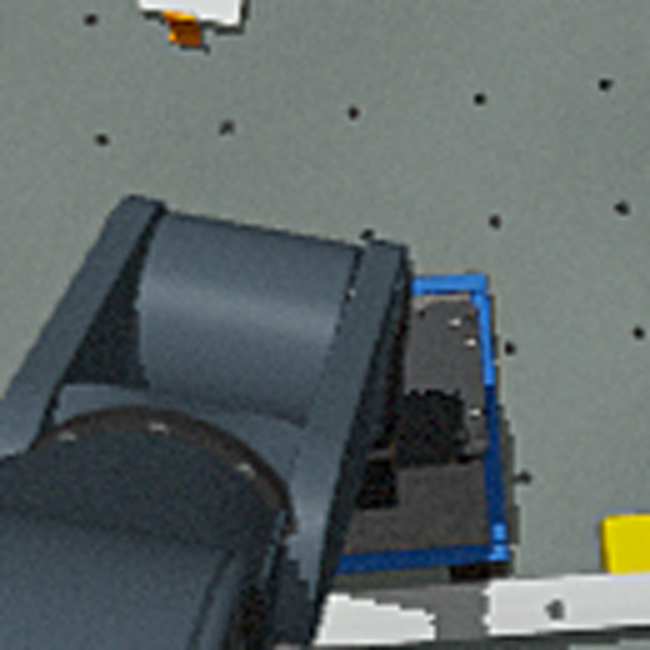

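The fingers straddle the tabs (near finger at crop (312,310), orange tab just behind it) and clear the catches. I squeeze.

Request:
send_rows(moves=[[0, 0, 0.04, 0, 0, 0, 0], [0, 0, 0, 0, 0, 0, 0.3], [0, 0, 0, 0, 0, 0, 1], [0, 0, 0, 0, 0, 0, 1], [0, 0, 0, 0, 0, 0, 1], [0, 0, 0, 0, 0, 0, 1], [0, 0, 0, 0, 0, 0, 1], [0, 0, 0, 0, 0, 0, 1]])

```text
time_s: 21.92
position: [0.4876, -0.0319, 0.0772]
tcp_rot: [[-0.999, 0.041, 0.0], [0.041, 0.999, 0.0], [-0.0, 0.0, -1.0]]
force: [-0.2, -0.5, 4.0]
opening: 0.529
```

Run:
```python
from h import *
delta((.4884,-.0322,.077),87.7)
v=vision.capture("side");save(v,"s10.png",(160,120,320,240),5)
```

```text
t 21.93 pos [ 0.4876 -0.0319  0.0772] yawy 87.66 z [ 0.  0. -1.] F [-0.22 -0.47  4.04] open 0.529
 units [-0.03 -0.01  0.01] turn -0.0
```

View pics/s10.png

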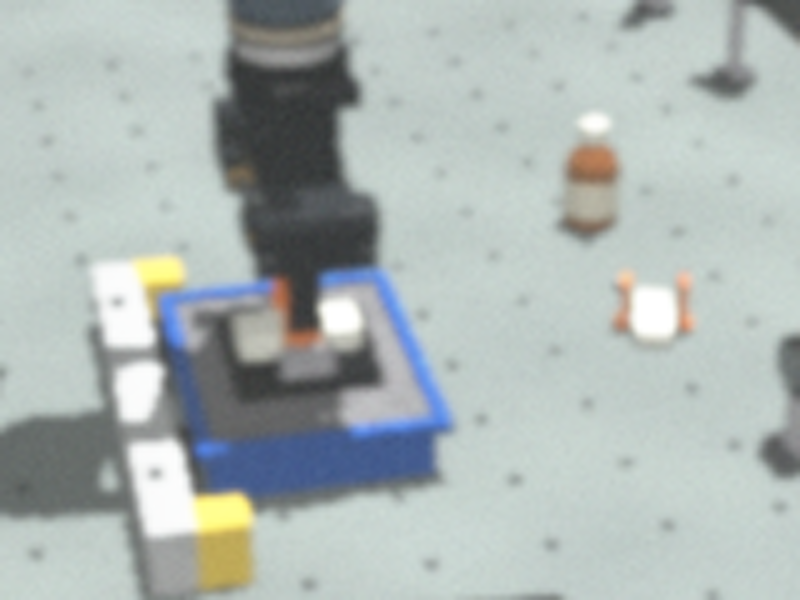

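The opening is 0.529 (46 mm), so both tabs are fully in. I lift gently at first and watch the force.

Request:
send_rows(moves=[[0, 0, -0.1, 0, 0, 0, 1], [0, 0, -0.1, 0, 0, 0, 1], [0, 0, -0.1, 0, 0, 0, 1], [0, 0, -0.1, 0, 0, 0, 1], [0, 0, 0, 0, 0, 0, 1]])

```text
time_s: 22.6
position: [0.4877, -0.032, 0.0869]
tcp_rot: [[-0.999, 0.041, 0.0], [0.041, 0.999, 0.0], [-0.0, 0.0, -1.0]]
force: [0.5, -0.2, -1.9]
opening: 0.532
```

Request:
send_rows(moves=[[0, 0, -0.3, 0, 0, 0, 1], [0, 0, -0.4, 0, 0, 0, 1], [0, 0, -0.4, 0, 0, 0, 1], [0, 0, -0.4, 0, 0, 0, 1], [0, 0, -0.5, 0, 0, 0, 1], [0, 0, -0.5, 0, 0, 0, 1], [0, 0, 0, 0, 0, 0, 1], [0, 0, 0, 0, 0, 0, 1]])

```text
time_s: 23.6
position: [0.4873, -0.0319, 0.1492]
tcp_rot: [[-0.999, 0.041, -0.0], [0.041, 0.999, 0.0], [0.0, 0.0, -1.0]]
force: [-0.3, 0.5, -1.8]
opening: 0.529
```

Run:
```python
from h import *
delta((.5125,-.3305,.15),87.7)
v=vision.capture("side");save(v,"s11.png",(160,120,320,240),5)
```

```text
t 23.6 pos [ 0.4873 -0.0319  0.1492] yawy 87.66 z [-0.  0. -1.] F [-0.34  0.48 -1.83] open 0.529
 units [ -1.49 -11.89  -0.04] turn -0.0
```

View pics/s11.png

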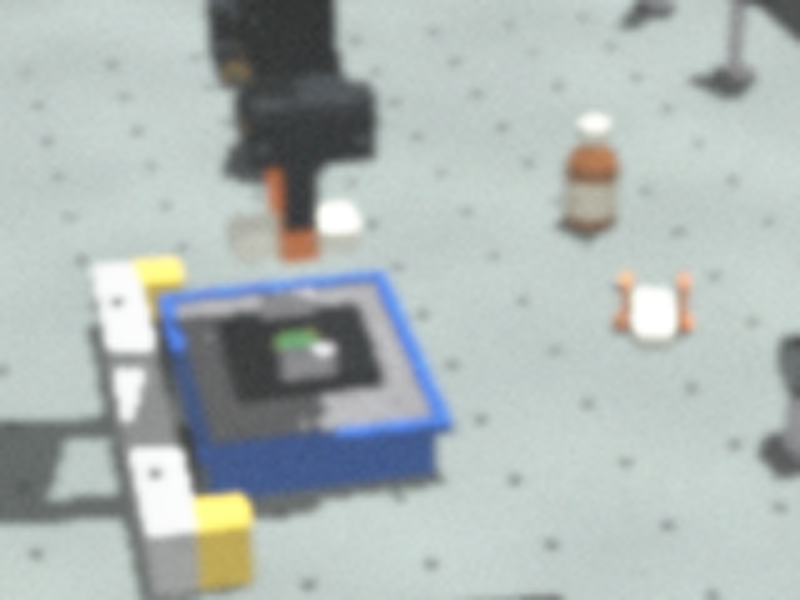

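The cover came free (load about -1.8 N), and the tray stayed on the pads with the unit bare at crop (305,350). I carry the cover over the mat.

Request:
send_rows(moves=[[-0.05, -0.4, 0, 0, 0, 0, 1], [-0.1, -0.8, 0, 0, 0, 0, 1], [-0.1, -0.8, 0, 0, 0, 0, 1], [-0.1, -0.8, 0, 0, 0, 0, 1], [-0.1, -0.8, 0, 0, 0, 0, 1], [-0.1, -0.8, 0, 0, 0, 0, 1], [-0.1, -0.8, 0, 0, 0, 0, 1], [-0.1, -0.8, 0, 0, 0, 0, 1], [-0.1, -0.8, 0, 0, 0, 0, 1], [-0.1, -0.8, 0, 0, 0, 0, 1], [-0.1, -0.8, 0, 0, 0, 0, 1], [-0.1, -0.8, 0, 0, 0, 0, 1]])

```text
time_s: 25.15
position: [0.5069, -0.2643, 0.1491]
tcp_rot: [[-0.999, 0.041, 0.0], [0.041, 0.999, 0.0], [0.0, 0.0, -1.0]]
force: [-0.5, 0.5, -1.2]
opening: 0.527
```

Request:
send_rows(moves=[[-0.1, -0.8, 0, 0, 0, 0, 1], [-0.1, -0.8, 0, 0, 0, 0, 1], [-0.1, -0.8, 0, 0, 0, 0, 1], [-0.05, -0.4, 0, 0, 0, 0, 1], [0, 0, 0, 0, 0, 0, 1], [0, 0, 0, 0, 0, 0, 1]])

```text
time_s: 25.9
position: [0.5124, -0.3324, 0.1489]
tcp_rot: [[-0.999, 0.041, -0.001], [0.041, 0.999, 0.002], [0.001, 0.001, -1.0]]
force: [-0.3, -0.6, -1.4]
opening: 0.526
```

Run:
```python
from h import *
delta((.5125,-.3305,.034),87.7)
v=vision.capture("side");save(v,"s12.png",(150,120,330,290),4)
```

```text
t 25.9 pos [ 0.5124 -0.3324  0.1489] yawy 87.68 z [-0.001  0.002 -1.   ] F [-0.27 -0.64 -1.44] open 0.526
 units [-0.    0.07  4.6 ] turn -0.0
```

View pics/s12.png

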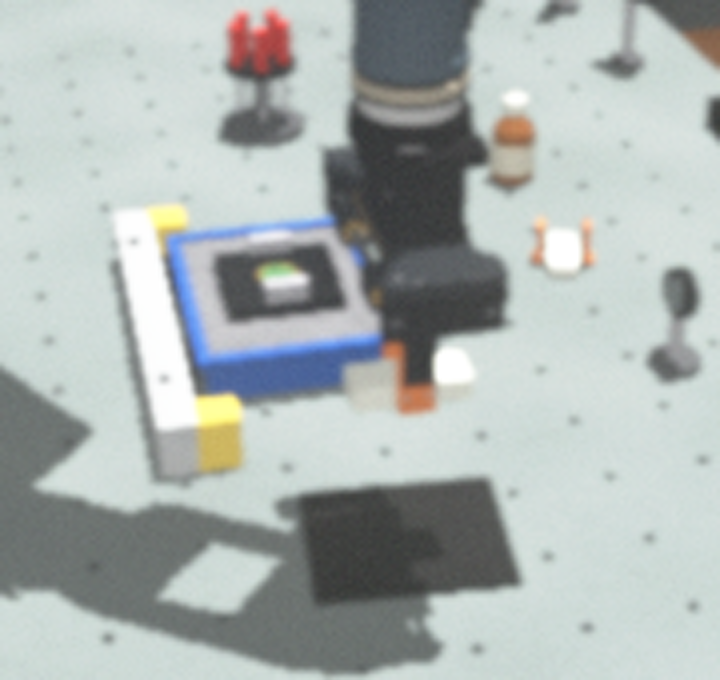

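The cover hangs level above the smaller mat (mat at crop (410,540)). I lower it.

Request:
send_rows(moves=[[0, 0.07, 0.5, 0, 0, 0, 1], [0, 0, 0.6, 0, 0, 0, 1], [0, 0, 0.6, 0, 0, 0, 1], [0, 0, 0.6, 0, 0, 0, 1], [0, 0, 0.6, 0, 0, 0, 1], [0, 0, 0.6, 0, 0, 0, 1], [0, 0, 0.4, 0, 0, 0, 1], [0, 0, 0.2, 0, 0, 0, 1], [0, 0, 0.1, 0, 0, 0, 1], [0, 0, 0, 0, 0, 0, 1]])

```text
time_s: 27.2
position: [0.513, -0.3316, 0.0443]
tcp_rot: [[-0.999, 0.041, 0.0], [0.041, 0.999, 0.0], [-0.0, 0.0, -1.0]]
force: [-0.0, -0.9, -1.2]
opening: 0.529
```

Request:
send_rows(moves=[[0, 0, 0.08, 0, 0, 0, 1], [0, 0, 0.08, 0, 0, 0, 1], [0, 0, 0.06, 0, 0, 0, 1], [0, 0, 0, 0, 0, 0, 1]])

```text
time_s: 27.7
position: [0.5127, -0.3314, 0.0384]
tcp_rot: [[-0.999, 0.041, -0.0], [0.041, 0.999, 0.001], [0.0, 0.001, -1.0]]
force: [0.4, -0.4, -1.2]
opening: 0.529
```

Request:
send_rows(moves=[[0, 0, 0.04, 0, 0, 0, 1], [0, 0, 0.04, 0, 0, 0, 1], [0, 0, 0, 0, 0, 0, 1]])

```text
time_s: 28.08
position: [0.5127, -0.3314, 0.0365]
tcp_rot: [[-0.999, 0.041, -0.0], [0.041, 0.999, 0.001], [0.0, 0.001, -1.0]]
force: [1.0, 0.4, -1.2]
opening: 0.529
```

Request:
send_rows(moves=[[0, 0, 0.04, 0, 0, 0, 1], [0, 0, 0.04, 0, 0, 0, 1], [0, 0, 0, 0, 0, 0, 1]])

```text
time_s: 28.45
position: [0.5127, -0.3314, 0.0345]
tcp_rot: [[-0.999, 0.041, -0.0], [0.041, 0.999, 0.001], [0.0, 0.001, -1.0]]
force: [-0.4, 0.2, -1.6]
opening: 0.529
```

Request:
send_rows(moves=[[0, 0, 0.04, 0, 0, 0, 1], [0, 0, 0.04, 0, 0, 0, 1], [0, 0, 0, 0, 0, 0, 1]])

```text
time_s: 28.82
position: [0.5127, -0.3314, 0.0325]
tcp_rot: [[-0.999, 0.041, -0.0], [0.041, 0.999, 0.001], [0.0, 0.001, -1.0]]
force: [-0.2, -0.3, -1.0]
opening: 0.531
```

Request:
send_rows(moves=[[0, 0, 0.04, 0, 0, 0, 1], [0, 0, 0.04, 0, 0, 0, 1], [0, 0, 0, 0, 0, 0, 1]])

```text
time_s: 29.2
position: [0.5129, -0.3315, 0.0313]
tcp_rot: [[-0.999, 0.041, 0.0], [0.041, 0.999, 0.0], [-0.0, 0.0, -1.0]]
force: [0.4, 0.4, 4.0]
opening: 0.529
```

Request:
send_rows(moves=[[0, 0, 0.04, 0, 0, 0, 1], [0, 0, 0, 0, 0, 0, 1]])

```text
time_s: 29.45
position: [0.5129, -0.3315, 0.0312]
tcp_rot: [[-0.999, 0.041, 0.0], [0.041, 0.999, -0.0], [-0.0, -0.0, -1.0]]
force: [-2.7, 2.7, 10.3]
opening: 0.527
```

Set down at the expected height (TCP z 0.031). I ease the 10 N back a little, hold, then open slowly.

Request:
send_rows(moves=[[0, 0, -0.04, 0, 0, 0, 1], [0, 0, 0, 0, 0, 0, 1]])

```text
time_s: 29.7
position: [0.5129, -0.3315, 0.0312]
tcp_rot: [[-0.999, 0.041, 0.0], [0.041, 0.999, 0.0], [-0.0, 0.0, -1.0]]
force: [-1.7, 1.6, 6.4]
opening: 0.529
```

Run:
```python
from h import *
delta((.5125,-.3305,.034),87.7)
v=vision.capture("side");save(v,"s13.png",(180,170,330,280),5)
```

```text
t 29.7 pos [ 0.5129 -0.3315  0.0312] yawy 87.66 z [ 0.  0. -1.] F [-1.68  1.57  6.37] open 0.529
 units [ 0.02  0.04 -0.11] turn -0.0
```

View pics/s13.png

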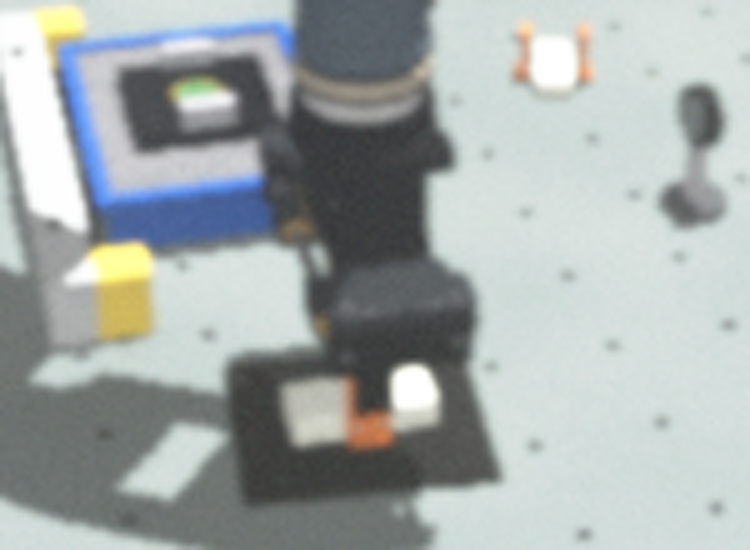

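The cover stands near the middle of the mat (cover at crop (360,410), mat centre about (365,430)). I open the gripper.

Request:
send_rows(moves=[[0, 0, -0.03, 0, 0, 0, 1], [0, 0, 0, 0, 0, 0, 0.3], [0, 0, 0, 0, 0, 0, -0.2], [0, 0, 0, 0, 0, 0, -0.6], [0, 0, 0, 0, 0, 0, -1], [0, 0, 0, 0, 0, 0, -1], [0, 0, 0, 0, 0, 0, -1], [0, 0, 0, 0, 0, 0, -1]])

```text
time_s: 30.75
position: [0.5128, -0.3315, 0.0314]
tcp_rot: [[-0.999, 0.041, 0.0], [0.041, 0.999, 0.0], [-0.0, 0.0, -1.0]]
force: [-0.1, -0.7, 0.5]
opening: 0.985
```

Request:
send_rows(moves=[[0, 0, -0.3, 0, 0, 0, -1], [0, 0, -0.5, 0, 0, 0, -1], [0, 0, -0.7, 0, 0, 0, -1], [0, 0, -0.8, 0, 0, 0, -1], [0, 0, -0.8, 0, 0, 0, -1], [0, 0, -0.8, 0, 0, 0, -1], [0, 0, -0.8, 0, 0, 0, -1], [0, 0, -0.8, 0, 0, 0, -1], [0, 0, -0.8, 0, 0, 0, -1], [0, 0, 0, 0, 0, 0, -1]])

```text
time_s: 32.0
position: [0.5139, -0.3325, 0.1918]
tcp_rot: [[-0.999, 0.041, 0.004], [0.041, 0.999, -0.004], [-0.004, -0.003, -1.0]]
force: [-0.4, -0.2, -0.2]
opening: 1.001
```

Run:
```python
from h import *
delta((.5125,-.3305,.034),87.7)
v=vision.capture("side");save(v,"s14.png",(150,120,330,290),4)
```

```text
t 32.0 pos [ 0.5139 -0.3325  0.1918] yawy 87.66 z [ 0.004 -0.004 -1.   ] F [-0.37 -0.18 -0.15] open 1.001
 units [0.08 0.1  6.31] turn -0.0
```

View pics/s14.png

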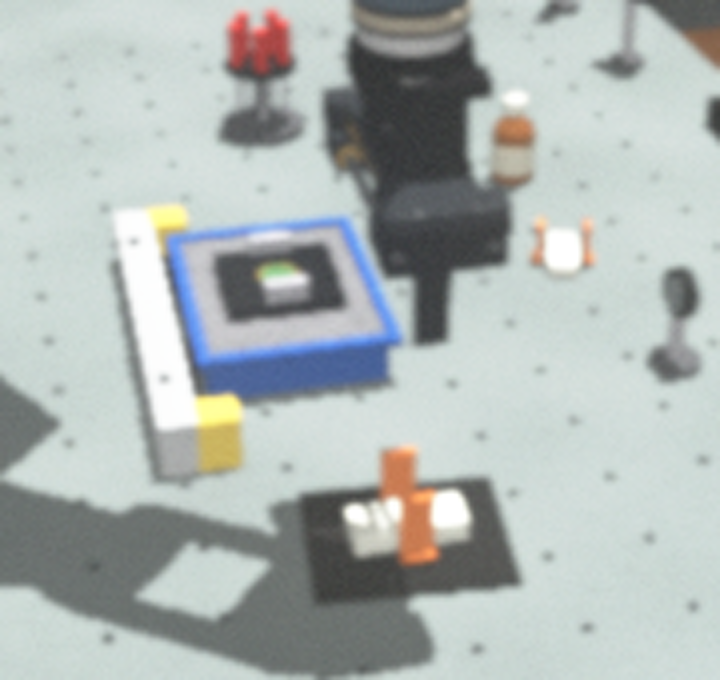

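The cover stands upright on the mat with its tabs sprung out (crop (410,515)), and the tray sits against the fence. I check numerically from the side camera, where nothing is hidden.

Run:
```python
from h import *
v=vision.capture("side");P=cloud(v);h=cv2.cvtColor(v["img"],cv2.COLOR_RGB2HSV)
fo=np.array([.383,-.045]);a=np.radians(-2.3);R=np.array([[np.cos(a),np.sin(a)],[-np.sin(a),np.cos(a)]])
b=cv2.inRange(h,(100,120,50),(125,255,255))>0
b&=(abs(P[...,2]-.044)<.006)&(abs(P[...,0]-.49)<.12)&(abs(P[...,1]+.03)<.13)
r=rect(world(v,np.argwhere(b)[:,::-1],z=.044));print("tray rim",r,"fence frame",R@(np.array(r[0])/1000-fo))
w=(P[...,0]>.43)&(P[...,0]<.6)&(abs(P[...,1]+.33)<.06)&(P[...,2]>.012)&(P[...,2]<.03)&(v["img"].min(2)>120)
p=P[w];print("cover",rect(p),np.percentile(p[:,2],95))
o=(cv2.inRange(h,(2,100,60),(20,255,255))>0)&(abs(P[...,1]+.33)<.06)&(abs(P[...,0]-.51)<.06)
p=P[o];print("tabs",p.mean(0),p.min(0),p.max(0))
for n in["driver_stand","lens_post","bottle"]:
    m=models.landmark_of("side",n)
    if m: print(n,round(m[0]["confidence"],2),world(v,m[0]["point"],z=0).round(3))
```

```text
tray rim ((481.59405517578125, -43.45099639892578), (211.8514404296875, 157.63722229003906), 87.95491790771484) fence frame [0.09845246 0.00550451]
cover ((508.200439453125, -332.49554443359375), (56.702877044677734, 83.5582504272461), 69.78189849853516) 0.026128121296018752
tabs [ 0.5095658  -0.33881379  0.03369895] [ 0.49591658 -0.36827535  0.00388789] [ 0.53850877 -0.281611    0.06019016]
driver_stand 0.79 [[0.554 0.37  0.   ]]
lens_post 0.58 [[ 0.785 -0.169  0.   ]]
bottle 0.52 [[ 0.38  -0.048  0.   ]]
```

The side-camera figures are biased: a tray x of 0.098 is impossible with the pads in the way, and the bottle landmark fell on the fence. I have time, so I swing the arm back to its start side for a clear top view. The tips are at 0.19 m, above everything on the way.

Request:
send_rows(moves=[[0, 0.5, -0.5, 0, 0, 0, -1], [0, 1, 0, 0, 0, 0, -1], [0, 1, 0, 0, 0, 0, -1], [0, 1, 0, 0, 0, 0, -1], [0, 1, 0, 0, 0, 0, -1], [0, 1, 0, 0, 0, 0, -1], [0, 1, 0, 0, 0, 0, -1], [0, 1, 0, 0, 0, 0, -1], [0, 1, 0, 0, 0, 0, -1], [0, 1, 0, 0, 0, 0, -1], [0, 1, 0, 0, 0, 0, -1], [0, 1, 0, 0, 0, 0, -1]])

```text
time_s: 33.75
position: [0.5239, -0.0419, 0.2014]
tcp_rot: [[-0.999, 0.04, -0.0], [0.04, 0.999, 0.001], [0.0, 0.001, -1.0]]
force: [-0.5, 0.3, 0.5]
opening: 1.003
```

Request:
send_rows(moves=[[0, 1, 0, 0, 0, 0, -1], [0, 1, 0, 0, 0, 0, -1], [0, 1, 0, 0, 0, 0, -1], [0, 1, 0, 0, 0, 0, -1], [0, 1, 0, 0, 0, 0, -1], [0, 1, 0, 0, 0, 0, -1], [0, 1, 0, 0, 0, 0, -1], [0.7, 1, 0, 0, 0, 0, -1], [0.7, 1, 0, 0, 0, 0, -1], [0.7, 1, 0, 0, 0, 0, -1], [0.7, 1, 0, 0, 0, 0, -1], [0.7, 1, 0, 0, 0, 0, -1]])

```text
time_s: 35.25
position: [0.4474, 0.2607, 0.2015]
tcp_rot: [[-0.999, 0.04, -0.0], [0.04, 0.999, 0.0], [0.0, 0.0, -1.0]]
force: [-0.3, 0.6, 0.1]
opening: 1.002
```

Request:
send_rows(moves=[[0.7, 1, 0, 0, 0, 0, -1], [0.7, 1, 0, 0, 0, 0, -1], [0.7, 1, 0, 0, 0, 0, -1], [0.7, 1, 0, 0, 0, 0, -1], [0.7, 1, 0, 0, 0, 0, -1], [0.7, 1, 0, 0, 0, 0, -1], [0.7, 1, 0, 0, 0, 0, -1], [0.7, 1, 0, 0, 0, 0, -1], [0.7, 1, 0, 0, 0, 0, -1], [0.7, 1, 0, 0, 0, 0, -1], [0.7, 1, 0, 0, 0, 0, -1], [0, 0, 0, 0, 0, 0, -1]])

```text
time_s: 36.75
position: [0.2655, 0.5431, 0.2015]
tcp_rot: [[-0.999, 0.037, -0.0], [0.037, 0.999, 0.001], [0.0, 0.001, -1.0]]
force: [0.9, -0.1, 0.1]
opening: 0.999
```

Run:
```python
from h import *
delta((.16,.6,.2),87.7)
v=vision.capture("top");save(v,"t15.png",(100,110,460,300),2.2);P=cloud(v)
fo=np.array([.383,-.045]);a=np.radians(-2.3);R=np.array([[np.cos(a),np.sin(a)],[-np.sin(a),np.cos(a)]])
M=tray(v);r=topedge(v,M,.044);print("tray",r,"fence frame",R@(np.array(r[0])/1000-fo))
w=(v["img"].min(2)>130)&(abs(P[...,1]+.33)<.07)&(abs(P[...,0]-.51)<.07)
r=rect(world(v,np.argwhere(w)[:,::-1],z=.024));print("cover",r,"z",np.median(P[w][:,2]))
c=np.radians(-7.6);q=np.array(r[0])-[512.3,-330.3];print("in mat",np.cos(c)*q[0]+np.sin(c)*q[1],-np.sin(c)*q[0]+np.cos(c)*q[1])
for n in["driver_stand","lens_post","bottle"]:
    m=models.landmark_of("top",n)
    if m: print(n,round(m[0]["confidence"],2),world(v,m[0]["point"],z=0).round(3))
```

```text
t 36.75 pos [0.2655 0.5431 0.2015] yawy 87.89 z [-0.     0.001 -1.   ] F [ 0.88 -0.14  0.09] open 0.999
 units [4.3  2.12 0.06] turn 0.02
tray ((488.35955810546875, -31.94170379638672), (209.49435424804688, 159.390380859375), 87.68270874023438) fence frame [0.10475063 0.01727604]
cover ((513.508544921875, -333.3178405761719), (39.76906204223633, 78.2439193725586), 86.51018524169922) z 0.023408564697106504
in mat 1.5970572086305956 -2.831492688272448
driver_stand 0.69 [[0.552 0.348 0.   ]]
lens_post 0.47 [[ 0.785 -0.172  0.   ]]
bottle 0.66 [[0.765 0.19  0.   ]]
```

View pics/t15.png

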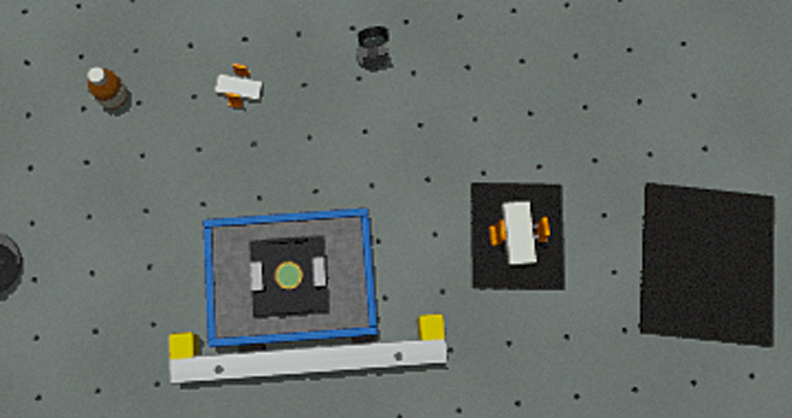

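The unobstructed top view shows the tray flush on both pads (crop (290,275)) and the cover upright in the middle of the right mat (crop (518,233)). The bystanders are in place. I hand in.

```bash
python3 -c "
from rig import bot
print(bot.hand_in())"
```

```text
the job is handed in; nothing more can be done
None
```

The job is done and handed in at about 37 s: the tray is docked on both rubber pads and the white dust cover stands upright on the black mat.

**What I did:** I hooked the two open fingers behind the far lip and dragged the tray about 70 mm while turning it 4.4° square. I then pressed it on the pads with about 14 N. After that I squeezed both tabs fully in (46 mm opening), lifted the cover off, lowered it onto the 140 x 120 mm mat until it touched, and released it.

**Last checks, top camera with nothing in the way:**
- **Tray:** at fence x 0.1048 m, y 0.017 m, and square within about 0.1°.
- **Cover:** about 2 mm and 3 mm from the mat's centre, at the right height; the pictures show it upright with its tabs out.
- **Bystanders:** the screwdriver stand, lens post and bottle are within about 6 mm of where they were first measured.
- **Robot:** it touches nothing.

**Checks that failed or disagreed:**
- The side camera put the tray at fence x 0.098 m, which the pads make impossible, and it placed the bottle on the fence. I took both as measuring errors.
- The force on each pad could not be read separately. I infer that both were loaded from the tray lying flush and the pull falling between them.
- I briefly gave a mistaken 3° tool tilt behind the lip before touching the tray, and undid it.
- The set-down reached about 10 N before I eased it off.

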